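# Bring the drying pot under the spin-dryer hood and lock its basket down

### The job

Slide the open pot by its handle along the slideway, without lifting it, from its side station to the marked middle station under the dryer hood. Then press the knob on top of the hood down against its spring, turn it clockwise until it stops and let go, so that the basket stays locked down inside the pot. Leave the pot with the lid where it stands.

Things in the scene. Friction and masses are not known exactly. Their poses are not given: they have to be found in the camera images.
- dryer: Fixed bench dryer for watch parts: aluminium deck 304 mm (y) x 100 mm (x, front edge at x = -50), top 12 mm over the bench, with a slideway along y between two steel rails 8 mm high, 79 mm apart. Three stations are marked by engraved rings, and lines on the front rail, at y = +105, 0, -105 mm. Origin: on the bench under the middle station; x to the back, y to the left along the slideway, z up.
- station_middle (a point): Centre of the middle station, on the deck's top face; axes as the dryer's. The open pot's origin belongs here. Above it is a grey box hood on a rear column: x -55 to +71, y -52 to +52, from 90 to 140 mm above this point. Only the last 30 mm of a pot's handle stand out in front of the hood, so the hand must come in at a slant from the front, about 20 to 45 degrees from vertical.
- open_pot: Steel pot without a lid, 72 mm across, 50 high, mouth 66, about 0.3 kg, loose, at the left or right station (this changes); 3.5 mm play to each rail. Origin: centre of its underside. Its straight level handle points along its own -x, to the robot: black grip 14 mm wide (y), 18 high, x = -51 to -85, its middle 36 mm above the origin; best pinched from the sides at x = -70.
- lidded_pot: A like pot with the same handle, shut with a flat steel lid with a small black knob (73 mm high in all), at the other side station, where it stays. Origin: centre of its underside.
- knob_grip (a point): Middle of the black grip bar of the knob above the hood: 60 mm long along this point's x, 16 wide (y), 27 high. The bar stands on a round skirt 64 mm across, whose upper face is 13 mm below this point: fingertips can rest on it to press. Knob up: 230 mm above the bench. Below it a steel collar with J-slots, 38 mm across, stands on the hood. It goes down and turns with the knob.
- spindle_press (a joint): How far knob, spindle and the 48 mm wire basket below the hood are pushed down (m): 0 up (basket 5 mm over a pot's rim), 0.025 hard stop. The spring pushes back 7 N at the top, 12 N at the bottom. It turns only when pressed 0.020 or more (0.022 to 0.024 is right). Let go after turning, it rises into its notch at about 0.016. A pot more than 9 mm off centre blocks the basket.
- spindle_turn (a joint): Turn of the knob in rad, clockwise seen from above: 0 at the start (grip bar along the dryer's x), stop at 1.4 (80 degrees); locked at 1.25 to 1.4.
There are look-alikes about, which are no part of the job. Leave any purple look-alike of the open_pot alone.

How it is judged:
On the way, in this order (a step that is already met when the one before it is completed fails the run):
1. the open pot stands at the middle station under the hood, the basket still up (horizontal distance between open_pot and station_middle below 0.008 m and value of joint spindle_press below 0.004 m), for 0.2 s.
2. the knob has been pressed down and turned clockwise to its stop (value of joint spindle_press above 0.013 m and value of joint spindle_turn above 1.2 rad).
At the end, for the whole second after the job is handed in: The open pot stands upright and at rest on the deck at the middle station (centre within 9 mm), and the knob, let go, is locked: turned at least 1.2 rad clockwise and held down by its bayonet at 13 to 19 mm, the basket inside the pot (all of step 2 and horizontal distance between open_pot and station_middle below 0.009 m and z of open_pot in the frame of station_middle below 0.003 m and angle between open_pot's own z axis and vertical below 0.05 rad and linear speed of open_pot below 0.01 m/s and value of joint spindle_press below 0.019 m); the robot touches nothing.
It fails at once if the open pot is lifted off the deck by more than 6 mm (z of open_pot in the frame of station_middle above 0.006 m).
It fails at once if the open pot is tipped by more than 0.15 rad (angle between open_pot's own z axis and vertical above 0.15 rad).
It fails at once if the lidded pot is shifted by more than 20 mm (distance of lidded_pot from where it was at the start of the episode above 0.02 m).
It also fails if it takes over 61 s, if anything falls off the work surface, if the arm or the gripper's body presses on something with over 40 N, if the wrist force passes 120 N, or if a joint passes its speed limit or range.

### The arm

A 6-joint arm with a two-finger parallel gripper is mounted at the origin on a cart in front of the work surface, level with it; the furniture and walls round the work are solid. World frame = base frame: x ahead of the robot, y to its left, z up, the work surface at z = 0. Lengths are in m, angles in rad, forces in N, time in s.
With the tool pointing down it reaches from about 0.325 to 0.775 m from the base axis. Payload 5.5 kg.
Tool frame: the origin (TCP) lies on the centre line of the jaws, within the pads' length; the fingertips stand 25 mm ahead of it and the grasp point (between the pads) lies 6 mm ahead of it; z points along the fingers, y is the direction in which the jaws open and shut (so a half turn about z gives the same grasp; the last joint's range is limited). The gripper opens to 88 mm and grips with 3 to 60 N. Pads are 20 mm wide; open, the fingers measure 115 mm over their backs; the gripper's body (75 mm by 178 mm) begins 61 mm behind the grasp point.
Start: joints at [1.09, 0.091, 1.231, -0, 1.82, -0.057], TCP at [0.247, 0.547, 0.248] pointing down, gripper open.
Joint ranges: [-2.87, 2.87], [-0.86, 2.18], [0.17, 2.46], [-1.51, 4.65], [0.06, 2.69], [-2.65, 2.65]. Speed limits (rad/s): [2.57, 2.57, 3.01, 3.14, 3.14, 3.14].

### API

Orientations are given as a unit quaternion [w, x, y, z].
In Python, from bench import r gives the robot as it stands.
- The arm moves only by the tool jog_arm, never from a script. Its argument "plan" is a list of rows, each an object of numbers: "tx", "ty", "tz": the shift along the tool's x, y, z in cm; "ax", "ay", "az": the turn, a rotation vector about the tool's x, y, z in degrees. A call has 1 to 12 rows; each row is the pose to reach, as a shift and turn from the pose commanded when the call began, along the tool's axes at that moment; what a row does not reach only later rows make up. A row lasts 1/10 s, in which the tool goes at most 50 mm and 8.59 degrees, less where a joint would pass 70% of its speed; a pose out of reach is approached as far as the arm can. A call with a gripper value outside its range is refused whole. "claw" is the closure, from 0 (fully open) to 1 (shut), set as the call begins (left out, the last holds). The fingers move at their own pace and stop on an object; "newtons" is the grip in N (left out, the last holds). Time passes only in rows, so rows that repeat a pose let the fingers close. It gives the time, the measured TCP pose, the force and the opening at its end, in the units of the state.
- r.observe(): the state, without advancing time (a new reading comes with each control period).
- r.capture(name): name is "scene" or "top" or "wrist"; returns a dict with "frame" (420x560x3 uint8, red, green, blue), "intrinsics" (3x3 intrinsics, pixels), "cam_to_world" (4x4, takes a point from camera to world coordinates); the wrist camera has in their place "mount" (4x4, takes a point from camera to tool coordinates, whose origin is the TCP and whose axes are the flange's). Camera axes: x right, y down, z forward; pixel columns grow to the right and rows downward; lengths in m; the calibration is good to about 2 mm. The wrist camera is an equidistant fisheye: a pixel r from the principal point sees the ray r / f radians off the axis. A picture is of the moment at which its call begins: read the wrist's pose just before it. There is no depth.
- r.job_done(): hands the job in, once; it reports no verdict.
Trained networks look in the newest picture that a camera, given by its name, has taken for a name from the list of things; names that differ only in an ending like _2 or _b are one class to them, and where a whole thing is asked for, a point or a joint stands for the part that bears it (a point fixed in the world has none). Each returns a list of dicts, best first, with "conf" (0 to 1); they miss things now and then, are a little off and sometimes report something else, mostly with a low value. They report only what shows in the picture. A call takes as long as a camera call. They do not tell look-alikes from the thing itself.
- r.cut_out(target, camera): "pixels" (420x560 bool, what is visible of it) and "extent" ([left, top, right, bottom] in pixels, round what is visible of it).
- r.spot_point(target, camera): "point" ([column, row] in pixels: a listed point, or the origin of a listed thing).
The state is a dict: "time_s": time; "joints": joint angles; "joint_vel": joint speeds; "effort": joint torques, N m; "position": TCP position; "orientation": TCP orientation; "wrist_force": force on the tool from outside, world axes, zero at the start; "moment": the same for the moment, N m; "width": finger opening in m.
Only numpy, scipy, OpenCV 4.12 (cv2) and the standard library are available. Lean on these libraries where they do the work, as an engineer would, in place of code of your own. Each camera call takes 0.05 s, during which the arm holds its last target. There are 200 camera calls.

## Working session

There is one attempt and no reset: what is moved stays moved. The work goes in short steps, Python scripts to look and compute and a tool call to move; the robot and the scene stay as the last step left them, time stands still between calls to the robot, and variables do not carry over. Pictures are saved under pics/ and viewed, about 8 in all and at most 12, crops included, and the job is handed in when it is done.

Besides the shell and the picture viewer there is one more tool, called after "Call:" as a command line: name --argument value ..., lists and objects as JSON in quotes. jog_arm: Moves the arm, as the interface text tells. Its arguments: {"type":"object","properties":{"plan":{"type":"array","items":{"type":"object","properties":{"tx":{"type":"number"},"ty":{"type":"number"},"tz":{"type":"number"},"ax":{"type":"number"},"ay":{"type":"number"},"az":{"type":"number"}}}},"claw":{"type":"number"},"newtons":{"type":"number"}},"required":["plan"]}

```bash
ls; mkdir -p pics; python3 - <<'E'
from bench import r
import cv2,numpy as np
s=r.observe();print(s['time_s'],s['position'],s['orientation'])
for c in ['scene','top']:
    d=r.capture(c);cv2.imwrite(f'pics/{c}0.png',d['frame'][:,:,::-1]);print(c,d['intrinsics'],d['cam_to_world'])
    for t in ['dryer','station_middle','open_pot','lidded_pot','knob_grip']:
        print(t,[(np.round(q['point'],1).tolist(),round(q['conf'],2)) for q in r.spot_point(t,c)])
E
```

```text
pics
0.0 [0.24662628 0.54671516 0.24652627] [-2.41080979e-04  2.10300500e-01  9.77636330e-01 -9.20751486e-04]
scene [[546.9413752    0.         284.08169088]
 [  0.         546.9413752  209.23906346]
 [  0.           0.           1.        ]] [[ 0.4656196  -0.41278596  0.78281936 -0.46399368]
 [-0.88477098 -0.19767659  0.42202403 -0.80323349]
 [-0.01946053 -0.88911851 -0.45726313  0.74924022]
 [ 0.          0.          0.          1.        ]]
dryer [([240.0, 248.9], 0.96), ([282.7, 248.7], 0.58)]
station_middle [([244.8, 247.3], 0.63)]
open_pot [([393.6, 312.6], 0.95), ([282.4, 250.3], 0.77)]
lidded_pot [([206.4, 242.0], 0.86)]
knob_grip [([236.5, 172.2], 0.58)]
top [[454.61346308   0.         275.83175222]
 [  0.         454.61346308 210.31840112]
 [  0.           0.           1.        ]] [[-0.03850627 -0.78848684  0.61384507 -0.05778928]
 [-0.99911741  0.02006256 -0.03690381 -0.22746786]
 [ 0.01678286 -0.61472432 -0.78856347  0.91165775]
 [ 0.          0.          0.          1.        ]]
dryer [([215.1, 238.7], 0.72)]
station_middle [([212.8, 239.0], 0.62)]
open_pot [([397.7, 263.5], 0.87), ([257.5, 228.0], 0.58), ([214.6, 235.7], 0.21)]
lidded_pot [([169.3, 247.7], 0.62)]
knob_grip [([204.0, 176.0], 0.66)]
```

```bash
python3 - <<'E'
import cv2,numpy as np
a=cv2.imread('pics/scene0.png')[100:400,130:430];b=cv2.imread('pics/top0.png')[120:320,110:310]
cv2.imwrite('pics/s0c.png',cv2.resize(a,(600,600),interpolation=3))
cv2.imwrite('pics/t0c.png',cv2.resize(b,(600,600),interpolation=3))
E
```

```text
(no output)
```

View pics/s0c.png

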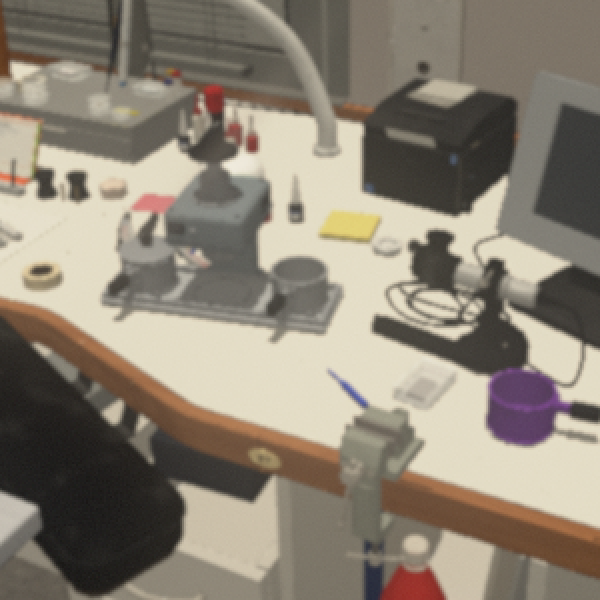

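View pics/t0c.png

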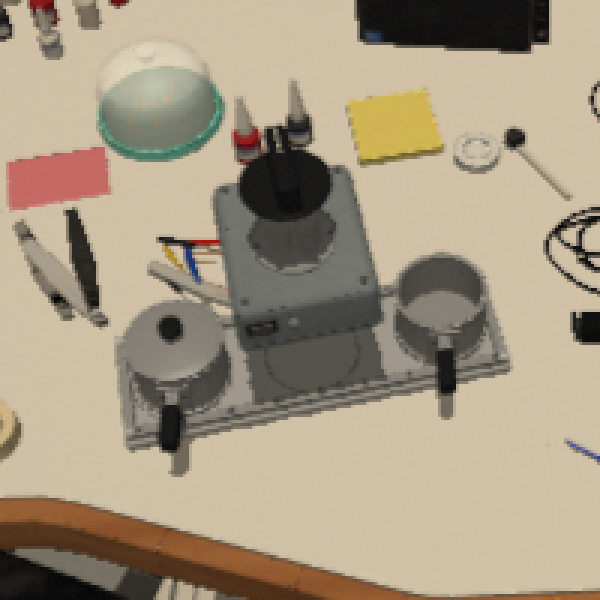

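The pictures show the open pot at the right station (top crop about 440,300), the lidded pot on the left (175,360), the dryer turned a little, and the purple pot far to the right. Next I fit the dryer pose.

```bash
cat > h.py <<'E'
import numpy as np,cv2
from scipy.optimize import least_squares
from scipy.spatial.transform import Rotation as R
def proj(d,P):
    T=np.linalg.inv(d['cam_to_world']);p=(T[:3,:3]@np.asarray(P,float).T).T+T[:3,3]
    p=p@d['intrinsics'].T
    return p[:,:2]/p[:,2:]
def W(v,p):
    c,s=np.cos(v[2]),np.sin(v[2]);p=np.atleast_2d(p).astype(float)
    return np.c_[v[0]+c*p[:,0]-s*p[:,1],v[1]+s*p[:,0]+c*p[:,1],p[:,2]]
E
python3 - <<'E'
from h import *
from bench import r
L=np.array([[0,0,.012],[0,-.105,.012],[0,.105,.012],[0,0,.230],[-.05,.152,0.006],[-.05,-.152,.006]])
ob={'top':[[212.8,239],[257.5,228],[169.3,247.7],[204,176],[153.3,269],[280,242.7]],
'scene':[[244.8,247.3],[282.4,250.3],[206.4,242],[236.5,172.2],[181.5,251],[297.5,263.5]]}
D={c:r.capture(c) for c in ob}
def f(v): return np.concatenate([(proj(D[c],W(v,L))-ob[c]).ravel() for c in ob])
s=least_squares(f,[.5,-.1,0],loss='soft_l1');print(s.x,np.round(f(s.x).reshape(-1,2),1))
v=s.x
for c in ob:
    im=D[c]['frame'][:,:,::-1].copy()
    im=cv2.resize(im,None,fx=4,fy=4,interpolation=3)
    def pl(p,col): cv2.polylines(im,[np.round(proj(D[c],W(v,p))*4+2).astype(int)],True,col,1)
    pl([[-.05,.152,.012],[-.05,-.152,.012],[.05,-.152,.012],[.05,.152,.012]],(0,0,255))
    pl([[-.055,.052,.152],[-.055,-.052,.152],[.071,-.052,.152],[.071,.052,.152]],(0,255,0))
    pl([[-.03,.008,.2435],[-.03,-.008,.2435],[.03,-.008,.2435],[.03,.008,.2435]],(0,255,255))
    pl([[-.051,-.105,.057],[-.085,-.105,.057]],(255,255,0))
    t=np.linspace(0,6.28,40); pl(np.c_[.036*np.cos(t),-.105+.036*np.sin(t),0*t+.062],(255,0,0))
    pl(np.c_[.032*np.cos(t),.032*np.sin(t),0*t+.217],(255,0,255))
    u=proj(D[c],W(v,[[0,0,.1]]))[0]*4
    x,y=int(u[0])-340,int(u[1])-300
    cv2.imwrite(f'pics/fit_{c}.png',im[max(y,0):y+600,max(x,0):x+680])
E
```

```text
[ 0.56483712 -0.1204189   0.23339571] [[ 2.  -1.8]
 [-0.1  0. ]
 [ 1.4 -1. ]
 [ 1.2 -0.3]
 [ 0.1  1.3]
 [ 1.5 -0.9]
 [-3.1 -1.4]
 [-1.8  0.2]
 [-2.2 -0.6]
 [ 0.3 -3.2]
 [-1.1 -0. ]
 [-3.7  1.5]]
```

View pics/fit_top.png

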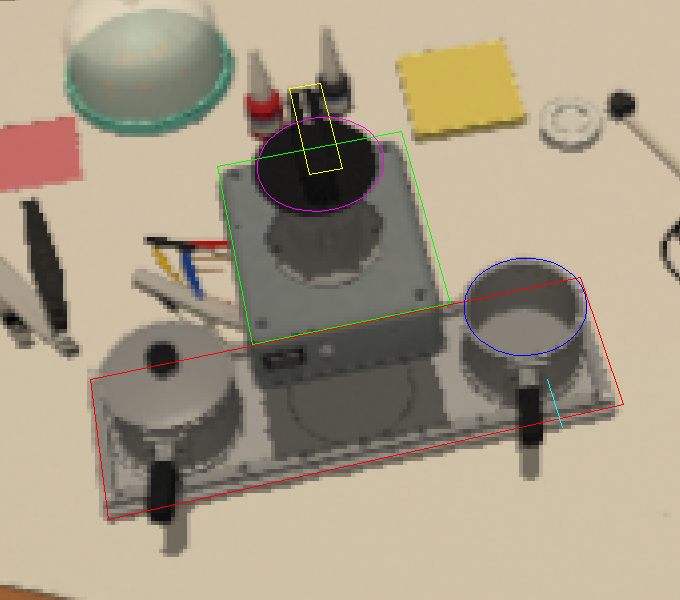

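The fit overlay shows the yaw is about 0.05 too large and the pot handle has its own small yaw. I pick corners from a sharper zoom.

```bash
python3 - <<'E'
import cv2
b=cv2.imread('pics/top0.png')[170:275,150:283]
cv2.imwrite('pics/t1.png',cv2.resize(b,None,fx=6,fy=5.7,interpolation=cv2.INTER_LANCZOS4)[:598,:798]);
b=cv2.imread('pics/scene0.png')[160:270,175:305]
cv2.imwrite('pics/s1.png',cv2.resize(b,None,fx=6,fy=5.4,interpolation=cv2.INTER_LANCZOS4)[:598,:798])
E
```

```text
(no output)
```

View pics/t1.png

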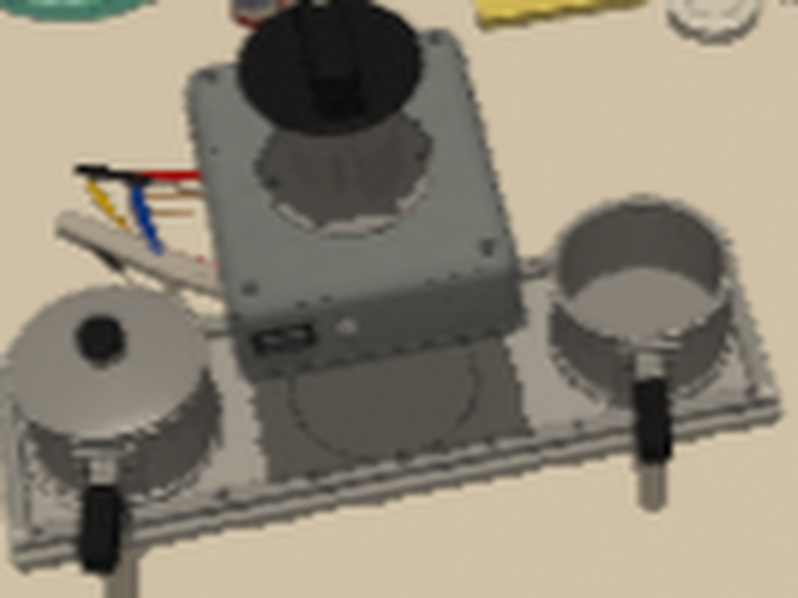

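View pics/s1.png

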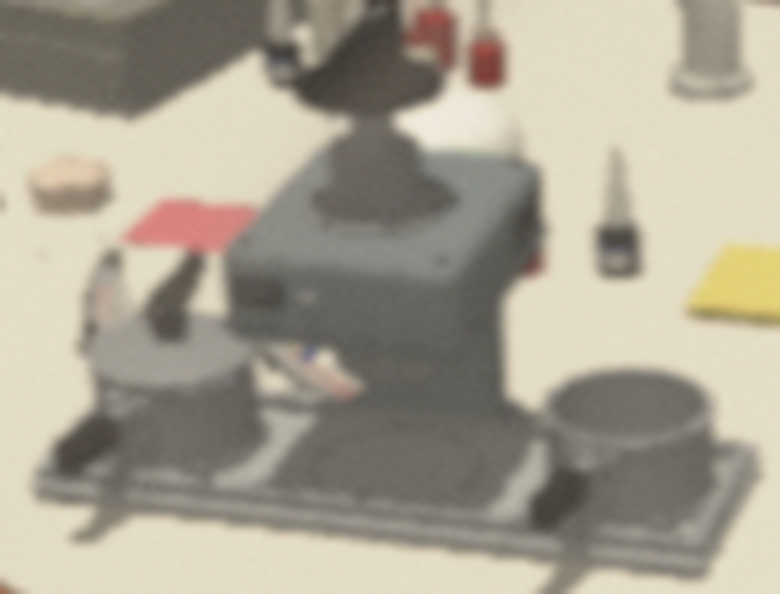

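```bash
python3 - <<'E'
from h import *
from bench import r
D={c:r.capture(c) for c in ['top','scene']}
sc={'top':(np.array([6,5.7]),np.array([150,170])),'scene':(np.array([6,5.4]),np.array([175,160]))}
Q=[('top',(18,572),(-.05,.152,0)),('top',(780,420),(-.05,-.152,0)),('top',(232,314),(-.055,.052,.152)),('top',(523,264),(-.055,-.052,.152)),('top',(188,72),(.071,.052,.152)),('top',(468,32),(.071,-.052,.152)),('top',(331,66),(0,0,.217)),
('scene',(38,498),(-.05,.152,0)),('scene',(703,578),(-.05,-.152,0)),('scene',(228,258),(-.055,.052,.152)),('scene',(465,282),(-.055,-.052,.152))]
ro=[('top',(643,266)),('scene',(630,405))]
px=lambda c,p:np.array(p)/sc[c][0]+sc[c][1]-.5*0
def f(v):
    e=[proj(D[c],W(v,l))[0]-px(c,p) for c,p,l in Q]
    e+=[proj(D[c],[[v[3],v[4],.062]])[0]-px(c,p) for c,p in ro]
    return np.concatenate(e)
s=least_squares(f,[.56,-.12,.18,.53,-.22],loss='soft_l1');v=s.x;print(v,'\n',np.round(f(v).reshape(-1,2),1))
c,n=np.cos(v[2]),np.sin(v[2]);d=v[3:]-v[:2];print('pot in dryer',c*d[0]+n*d[1],-n*d[0]+c*d[1])
# handle: grip axis ends at z=.057 (top face) from top image
d=D['top']
def ray(c,uv,z):
    K=D[c]['intrinsics'];T=D[c]['cam_to_world'];q=T[:3,:3]@np.linalg.solve(K,[*uv,1]);return T[:3,3]+q*(z-T[2,3])/q[2]
for p in [(649,378),(655,458)]: print('grip top',ray('top',px('top',p),.057))
E
```

```text
[ 0.56322126 -0.12111041  0.20751821  0.58538325 -0.22354014] 
 [[ 0.3  0.6]
 [ 1.7  1.5]
 [-0.3  0.4]
 [ 0.9 -0.2]
 [-0.3 -1.8]
 [-0.8 -2.7]
 [ 1.  -1. ]
 [-0.7  0.3]
 [ 0.7  1.2]
 [-2.3 -2.2]
 [-1.4 -2. ]
 [ 0.3  0.2]
 [-0.2 -0.7]]
pot in dryer 0.0005827014812066073 -0.10479821283814454
grip top [ 0.53341386 -0.22428863  0.057     ]
grip top [ 0.49537911 -0.22595962  0.057     ]
```

```bash
cat >> h.py <<'E'
V=np.array([0.56322,-0.12111,0.2075])
def slant(yaw,tilt,roll=0):  # tool z tilted forward by tilt; tool y = lateral
    z=np.array([np.sin(tilt),0,-np.cos(tilt)]);y=np.array([0,1.,0]);x=np.cross(y,z)
    return R.from_euler('z',yaw)*R.from_matrix(np.c_[x,y,z])
def move(cp,cR,P,Rt):
    t=cR.inv().apply(np.asarray(P)-cp)*100;a=(cR.inv()*Rt).as_rotvec(degrees=True)
    print('t(cm)',np.round(t,2),'a(deg)',np.round(a,2));return np.asarray(P),Rt
def cur(r):
    s=r.observe();q=s['orientation'];return s['position'],R.from_quat([q[1],q[2],q[3],q[0]])
E
python3 - <<'E'
from h import *
from bench import r
c=cur(r);Rt=slant(.035,np.radians(35));G=np.array([.5155,-.225,.048]);z=Rt.apply([0,0,1])
c=move(*c,[.42,.15,.28],Rt)
c=move(*c,G-z*.126,Rt);print(c[0])
E
```

```text
t(cm) [-32.12 -29.06  -3.23] a(deg) [ -8.03 -34.38 -25.46]
t(cm) [  6.56 -37.81  11.13] a(deg) [0. 0. 0.]
[ 0.44327363 -0.22752896  0.15121316]
```

Call:
jog_arm --plan '[{"tx":-32.1,"ty":-29.1,"tz":-3.2,"ax":-8.0,"ay":-34.4,"az":-25.5},{"tx":-32.1,"ty":-29.1,"tz":-3.2,"ax":-8.0,"ay":-34.4,"az":-25.5},{"tx":-32.1,"ty":-29.1,"tz":-3.2,"ax":-8.0,"ay":-34.4,"az":-25.5},{"tx":-32.1,"ty":-29.1,"tz":-3.2,"ax":-8.0,"ay":-34.4,"az":-25.5},{"tx":-32.1,"ty":-29.1,"tz":-3.2,"ax":-8.0,"ay":-34.4,"az":-25.5},{"tx":-32.1,"ty":-29.1,"tz":-3.2,"ax":-8.0,"ay":-34.4,"az":-25.5},{"tx":-32.1,"ty":-29.1,"tz":-3.2,"ax":-8.0,"ay":-34.4,"az":-25.5},{"tx":-32.1,"ty":-29.1,"tz":-3.2,"ax":-8.0,"ay":-34.4,"az":-25.5},{"tx":-32.1,"ty":-29.1,"tz":-3.2,"ax":-8.0,"ay":-34.4,"az":-25.5},{"tx":-32.1,"ty":-29.1,"tz":-3.2,"ax":-8.0,"ay":-34.4,"az":-25.5},{"tx":-32.1,"ty":-29.1,"tz":-3.2,"ax":-8.0,"ay":-34.4,"az":-25.5},{"tx":-32.1,"ty":-29.1,"tz":-3.2,"ax":-8.0,"ay":-34.4,"az":-25.5}]' --claw 0

```text
time_s: 2.0
position: [0.4193, 0.1507, 0.2795]
orientation: [0.301, -0.018, 0.954, 0.005]
wrist_force: [0.5, 1.3, 0.2]
width: 0.0879
```

Call:
jog_arm --plan '[{"tx":6.6,"ty":-37.8,"tz":11.1},{"tx":6.6,"ty":-37.8,"tz":11.1},{"tx":6.6,"ty":-37.8,"tz":11.1},{"tx":6.6,"ty":-37.8,"tz":11.1},{"tx":6.6,"ty":-37.8,"tz":11.1},{"tx":6.6,"ty":-37.8,"tz":11.1},{"tx":6.6,"ty":-37.8,"tz":11.1},{"tx":6.6,"ty":-37.8,"tz":11.1},{"tx":6.6,"ty":-37.8,"tz":11.1},{"tx":6.6,"ty":-37.8,"tz":11.1},{"tx":6.6,"ty":-37.8,"tz":11.1},{"tx":6.6,"ty":-37.8,"tz":11.1}]'

```text
invalid input
```

```bash
python3 - <<'E'
from h import *
from bench import r
s=r.observe();print(s['time_s'],s['position'],s['orientation'],s['wrist_force'])
p,Rt=cur(r)
d=r.capture('wrist');print(d['intrinsics'],d['mount'])
im=d['frame'][:,:,::-1]
print(r.spot_point('open_pot','wrist'),r.spot_point('station_middle','wrist'),r.spot_point('knob_grip','wrist'))
def wp(P):
    t=Rt.inv().apply(np.atleast_2d(P)-p);M=np.linalg.inv(d['mount']);q=t@M[:3,:3].T+M[:3,3]
    K=d['intrinsics'];h=np.hypot(q[:,0],q[:,1]);th=np.arctan2(h,q[:,2]);return np.c_[K[0,2]+K[0,0]*th*q[:,0]/h,K[1,2]+K[1,1]*th*q[:,1]/h]
im=cv2.resize(im,None,fx=1.4,fy=1.4,interpolation=3)
def pl(P,col):cv2.polylines(im,[np.round(wp(P)*1.4).astype(int)],True,col,1)
pot=np.array([.5854,-.2235,.035])
t=np.linspace(0,6.28,60)
pl(np.c_[pot[0]+.036*np.cos(t),pot[1]+.036*np.sin(t),0*t+.062],(255,0,0))
g=lambda x,y,z:W([*pot],[[x,y,z]])[0]
for zz,col in((.057,(0,255,255)),(.039,(0,128,255))): pl([g(-.051,.007,zz),g(-.085,.007,zz),g(-.085,-.007,zz),g(-.051,-.007,zz)],col)
pl(W(V,[[-.05,.152,.012],[-.05,-.152,.012],[.05,-.152,.012],[.05,.152,.012]]),(0,0,255))
pl(W(V,[[-.055,.052,.152],[-.055,-.052,.152],[-.055,-.052,.102],[-.055,.052,.102]]),(0,255,0))
cv2.imwrite('pics/w1.png',im)
E
```

```text
2.0 [0.41930539 0.15066761 0.27946122] [ 0.30055931 -0.01767503  0.95358439  0.00533875] [0.46002058 1.32263501 0.19784221]
[[325.1922621    0.         278.8419312 ]
 [  0.         325.1922621  214.69506682]
 [  0.           0.           1.        ]] [[-7.27574300e-04 -9.63521591e-01 -2.67629621e-01  7.38567941e-02]
 [ 9.99998069e-01 -2.12527300e-04 -1.95343942e-03  1.12084257e-03]
 [ 1.82530246e-03 -2.67630526e-01  9.63519886e-01 -1.37168877e-01]
 [ 0.00000000e+00  0.00000000e+00  0.00000000e+00  1.00000000e+00]]
[{'point': [50.1, 169.0], 'conf': 0.69}] [{'point': [95.0, 158.2], 'conf': 0.77}] [{'point': [31.3, 286.2], 'conf': 0.95}]
```

View pics/w1.png

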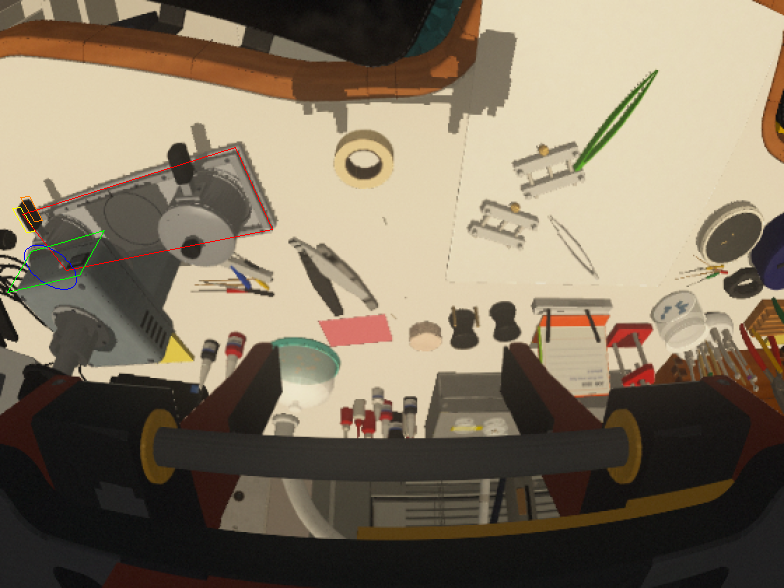

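The wrist view still shows the first waypoint: the second move was refused. The overlay agrees with the dryer at about (150,190) and with the pot handle. I split the shift.

Call:
jog_arm --plan '[{"tx":3.3,"ty":-18.9,"tz":5.5},{"tx":3.3,"ty":-18.9,"tz":5.5},{"tx":3.3,"ty":-18.9,"tz":5.5},{"tx":3.3,"ty":-18.9,"tz":5.5},{"tx":3.3,"ty":-18.9,"tz":5.5}]'

```text
invalid input
```

Call:
jog_arm --plan '[{"tx":3.3,"ty":-18.9,"tz":5.6},{"tx":3.3,"ty":-18.9,"tz":5.6},{"tx":3.3,"ty":-18.9,"tz":5.6},{"tx":3.3,"ty":-18.9,"tz":5.6},{"tx":3.3,"ty":-18.9,"tz":5.6},{"tx":3.3,"ty":-18.9,"tz":5.6},{"tx":3.3,"ty":-18.9,"tz":5.6}]'

```text
invalid input
```

```bash
cat > wv.py <<'E'
from h import *
from bench import r
import sys
def snap(name,pot,yaw,v=V):
    s=r.observe();print(s['time_s'],s['position'],s['orientation'],s['wrist_force'])
    p,Rt=cur(r);d=r.capture('wrist');im=d['frame'][:,:,::-1]
    for t in ['open_pot','station_middle','knob_grip']: print(t,[(q['point'],q['conf']) for q in r.spot_point(t,'wrist')])
    def wp(P):
        t=Rt.inv().apply(np.atleast_2d(P)-p);M=np.linalg.inv(d['mount']);q=t@M[:3,:3].T+M[:3,3]
        K=d['intrinsics'];h=np.hypot(q[:,0],q[:,1]);th=np.arctan2(h,q[:,2]);return np.c_[K[0,2]+K[0,0]*th*q[:,0]/h,K[1,2]+K[1,1]*th*q[:,1]/h]
    im=cv2.resize(im,None,fx=1.4,fy=1.4,interpolation=3)
    def pl(P,col):
        P=np.array(P);P=np.concatenate([np.linspace(a,b,10) for a,b in zip(P,np.roll(P,-1,0))]) 
        cv2.polylines(im,[np.round(wp(P)*1.4).astype(int)],True,col,1)
    t=np.linspace(0,6.28,60)
    pl(np.c_[pot[0]+.036*np.cos(t),pot[1]+.036*np.sin(t),0*t+.062],(255,0,0))
    g=lambda x,y,z:W([*pot,yaw],[[x,y,z]])[0]
    for zz,col in((.057,(0,255,255)),(.039,(0,128,255))): pl([g(-.051,.007,zz),g(-.085,.007,zz),g(-.085,-.007,zz),g(-.051,-.007,zz)],col)
    pl(W(v,[[-.05,.152,.012],[-.05,-.152,.012],[.05,-.152,.012],[.05,.152,.012]]),(0,0,255))
    pl(W(v,[[-.055,.052,.152],[-.055,-.052,.152],[-.055,-.052,.102],[-.055,.052,.102]]),(0,255,0))
    pl(W(v,np.c_[.032*np.cos(t),.032*np.sin(t),0*t+.217]),(255,0,255))
    cv2.imwrite(f'pics/{name}.png',im)
E
python3 - <<'E'
from wv import *
snap('w2',[.5854,-.2235],.035)
E
```

```text
2.2 [0.41919117 0.15124975 0.27923899] [ 0.30036432 -0.01867218  0.95362656  0.00538655] [ 0.31273411 -0.53136639 -0.27268937]
open_pot [([51.4, 167.7], 0.65)]
station_middle [([93.8, 156.4], 0.76)]
knob_grip [([32.7, 283.9], 0.83)]
```

View pics/w2.png

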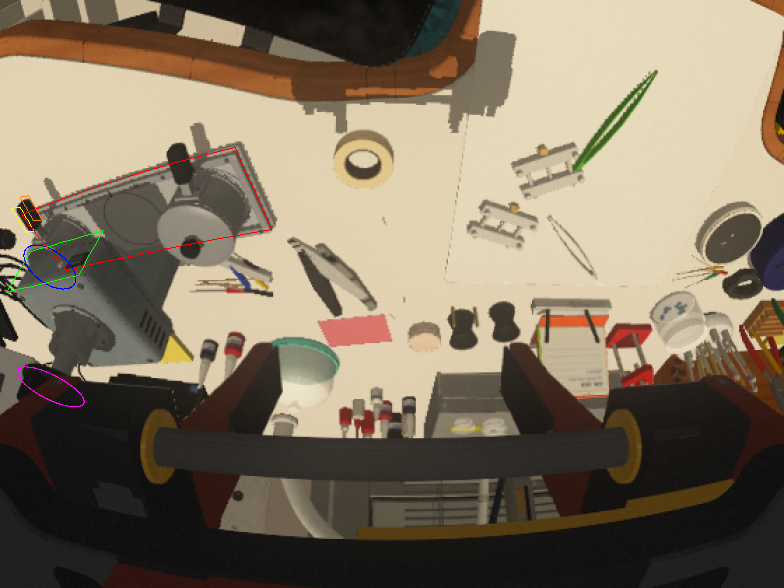

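Same view as before, since the rows without angles were refused. I give all keys.

Call:
jog_arm --plan '[{"tx":3.3,"ty":-18.9,"tz":5.5,"ax":0,"ay":0,"az":0},{"tx":3.3,"ty":-18.9,"tz":5.5,"ax":0,"ay":0,"az":0},{"tx":3.3,"ty":-18.9,"tz":5.5,"ax":0,"ay":0,"az":0},{"tx":3.3,"ty":-18.9,"tz":5.5,"ax":0,"ay":0,"az":0},{"tx":3.3,"ty":-18.9,"tz":5.5,"ax":0,"ay":0,"az":0}]'

```text
time_s: 2.9
position: [0.4556, -0.0474, 0.2177]
orientation: [0.289, -0.016, 0.957, 0.007]
wrist_force: [-0.8, -0.2, 0.3]
width: 0.0878
```

```bash
cat > obs.py <<'E'
from h import *
from bench import r
r.capture('scene')
s=r.observe();print(s['time_s'],np.round(s['position'],4),np.round(s['orientation'],4),np.round(s['wrist_force'],1),s['width'])
E
python3 obs.py; python3 obs.py; python3 - <<'E'
from h import *
from bench import r
Rt=slant(.035,np.radians(35));print(Rt.as_quat(),cur(r)[1].as_quat());G=np.array([.5155,-.225,.048])
move(*cur(r),G-Rt.apply([0,0,.126]),Rt)
E
```

```text
2.95 [ 0.4553 -0.0483  0.217 ] [ 0.2887 -0.0155  0.9573  0.0062] [-0.5 -0.3  0.3] 0.08795785454167719
3.0 [ 0.4557 -0.0466  0.2181] [ 0.2894 -0.0151  0.9571  0.0067] [0.2 1.4 0.4] 0.08768052391493025
[-0.01668919  0.95357092  0.00526208  0.30065976] [-0.0151245   0.9570729   0.00672335  0.28937434]
t(cm) [  5.19 -18.07   4.49] a(deg) [ 0.13 -1.35 -0.23]
```

Call:
jog_arm --plan '[{"tx":5.2,"ty":-18.1,"tz":4.5,"ax":0.1,"ay":-1.3,"az":-0.2},{"tx":5.2,"ty":-18.1,"tz":4.5,"ax":0.1,"ay":-1.3,"az":-0.2},{"tx":5.2,"ty":-18.1,"tz":4.5,"ax":0.1,"ay":-1.3,"az":-0.2},{"tx":5.2,"ty":-18.1,"tz":4.5,"ax":0.1,"ay":-1.3,"az":-0.2},{"tx":5.2,"ty":-18.1,"tz":4.5,"ax":0.1,"ay":-1.3,"az":-0.2},{"tx":5.2,"ty":-18.1,"tz":4.5,"ax":0.1,"ay":-1.3,"az":-0.2},{"tx":5.2,"ty":-18.1,"tz":4.5,"ax":0.1,"ay":-1.3,"az":-0.2},{"tx":5.2,"ty":-18.1,"tz":4.5,"ax":0.1,"ay":-1.3,"az":-0.2}]'

```text
time_s: 3.8
position: [0.446, -0.2236, 0.1543]
orientation: [0.302, -0.021, 0.953, 0.006]
wrist_force: [0.3, -0.3, 0.9]
width: 0.0877
```

```bash
python3 - <<'E'
from wv import *
snap('w3',[.5854,-.2235],.035)
E
```

```text
3.8 [ 0.44596112 -0.22361478  0.15433588] [ 0.3022656  -0.02086041  0.95297741  0.00586515] [ 0.29195635 -0.33586309  0.91381112]
open_pot []
station_middle [([374.3, 219.8], 0.71)]
knob_grip []
```

View pics/w3.png

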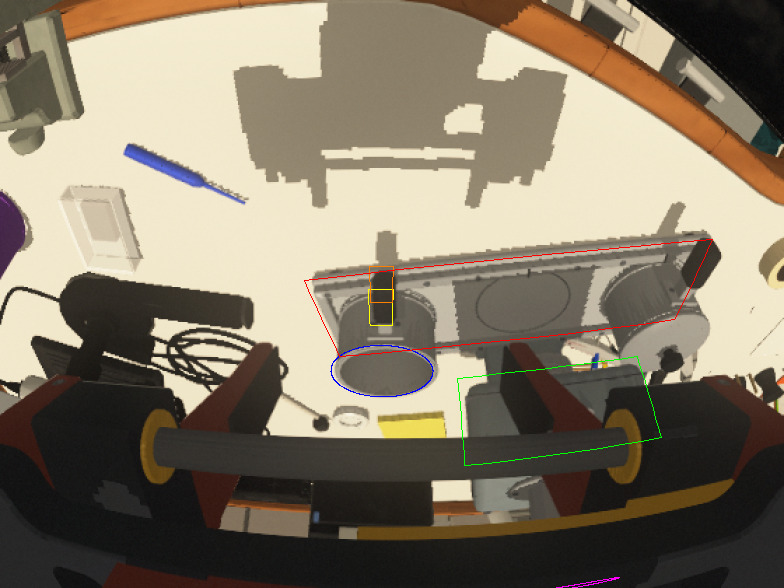

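The pot rim and grip overlay match within about 1–2 mm (grip at 382,290; ring at 522,303). Next I compute the ring centre and the approach.

```bash
python3 - <<'E'
from h import *
from bench import r
p,Rc=cur(r);d=r.capture('wrist');K=d['intrinsics']
for uv in [(373.2,216.4),(374.3,219.8)]:
    e=np.array([(uv[0]-K[0,2])/K[0,0],(uv[1]-K[1,2])/K[1,1]]);th=np.hypot(*e)
    q=np.array([*(np.sin(th)*e/th),np.cos(th)]);M=d['mount'];o=p+Rc.apply(M[:3,3]);q=Rc.apply(M[:3,:3]@q)
    print('ring',o+q*(.012-o[2])/q[2])
Rt=slant(.035,np.radians(35));G=np.array([.5155,-.2255,.048])
move(p,Rc,G-Rt.apply([0,0,.006]),Rt)
E
```

```text
ring [ 0.56254164 -0.11886715  0.012     ]
ring [ 0.56824102 -0.11603278  0.012     ]
t(cm) [ 0.37 -0.4  12.07] a(deg) [0.19 0.16 0.36]
```

Call:
jog_arm --plan '[{"tx":0.4,"ty":-0.4,"tz":4,"ax":0.2,"ay":0.2,"az":0.4},{"tx":0.4,"ty":-0.4,"tz":8,"ax":0.2,"ay":0.2,"az":0.4},{"tx":0.4,"ty":-0.4,"tz":10.5,"ax":0.2,"ay":0.2,"az":0.4},{"tx":0.4,"ty":-0.4,"tz":12,"ax":0.2,"ay":0.2,"az":0.4},{"tx":0.4,"ty":-0.4,"tz":12,"ax":0.2,"ay":0.2,"az":0.4},{"tx":0.4,"ty":-0.4,"tz":12,"ax":0.2,"ay":0.2,"az":0.4}]'

```text
time_s: 4.65
position: [0.5109, -0.2263, 0.0527]
orientation: [0.3, -0.016, 0.954, 0.006]
wrist_force: [-0.1, -0.3, 0.3]
width: 0.0875
```

```bash
python3 - <<'E'
from wv import *
snap('w4',[.5854,-.2235],.035)
E
```

```text
4.65 [ 0.51087089 -0.22631277  0.0526749 ] [ 0.299776   -0.01556179  0.95386573  0.00568738] [-0.05019018 -0.27825205  0.28894673]
open_pot [([286.6, 282.1], 0.69)]
station_middle [([420.7, 269.4], 0.67)]
knob_grip []
```

Call:
jog_arm --plan '[{"tx":0,"ty":0,"tz":0,"ax":0,"ay":0,"az":0},{"tx":0,"ty":0,"tz":0,"ax":0,"ay":0,"az":0},{"tx":0,"ty":0,"tz":0,"ax":0,"ay":0,"az":0},{"tx":0,"ty":0,"tz":0,"ax":0,"ay":0,"az":0},{"tx":0,"ty":0,"tz":0,"ax":0,"ay":0,"az":0},{"tx":0,"ty":0,"tz":0,"ax":0,"ay":0,"az":0},{"tx":0,"ty":0,"tz":0,"ax":0,"ay":0,"az":0},{"tx":0,"ty":0,"tz":0,"ax":0,"ay":0,"az":0},{"tx":0,"ty":0,"tz":0,"ax":0,"ay":0,"az":0},{"tx":0,"ty":0,"tz":0,"ax":0,"ay":0,"az":0}]' --claw 1 --newtons 15

```text
time_s: 5.85
position: [0.5109, -0.2261, 0.0524]
orientation: [0.3, -0.016, 0.954, 0.006]
wrist_force: [-0.3, 2.6, 1.1]
width: 0.0146
```

```bash
python3 obs.py; python3 - <<'E'
from h import *
from bench import r
c=cur(r)
# slide: along dryer +y, pot centre (.5854,-.2235)->(.563,-.120)
move(*c,c[0]+np.array([.563-.5854,-.120+.2235,0]),c[1])
E
```

```text
5.9 [ 0.5109 -0.226   0.0524] [ 0.2998 -0.0156  0.9539  0.0061] [-0.9  1.7  1.7] 0.014246339142377164
t(cm) [ 1.57 10.42 -1.06] a(deg) [0. 0. 0.]
```

Call:
jog_arm --plan '[{"tx":0.08,"ty":0.5,"tz":-0.05,"ax":0,"ay":0,"az":0},{"tx":0.15,"ty":1.0,"tz":-0.1,"ax":0,"ay":0,"az":0},{"tx":0.3,"ty":2.0,"tz":-0.2,"ax":0,"ay":0,"az":0},{"tx":0.45,"ty":3.0,"tz":-0.3,"ax":0,"ay":0,"az":0},{"tx":0.6,"ty":4.0,"tz":-0.41,"ax":0,"ay":0,"az":0},{"tx":0.75,"ty":5.0,"tz":-0.51,"ax":0,"ay":0,"az":0},{"tx":0.75,"ty":5.0,"tz":-0.51,"ax":0,"ay":0,"az":0}]'

```text
time_s: 6.6
position: [0.4999, -0.1749, 0.0524]
orientation: [0.3, -0.016, 0.954, 0.006]
wrist_force: [-1.1, 1.6, 0.7]
width: 0.0145
```

```bash
python3 obs.py
```

```text
6.65 [ 0.5001 -0.1753  0.0523] [ 0.2998 -0.0164  0.9538  0.0062] [ 0.8  1.1 -0.4] 0.01384918988506163
```

Sliding freely with small forces. I carry on to the station.

Call:
jog_arm --plan '[{"tx":0.15,"ty":1.0,"tz":-0.1,"ax":0,"ay":0,"az":0},{"tx":0.3,"ty":2.0,"tz":-0.2,"ax":0,"ay":0,"az":0},{"tx":0.45,"ty":3.0,"tz":-0.3,"ax":0,"ay":0,"az":0},{"tx":0.6,"ty":4.0,"tz":-0.41,"ax":0,"ay":0,"az":0},{"tx":0.74,"ty":4.9,"tz":-0.5,"ax":0,"ay":0,"az":0},{"tx":0.82,"ty":5.4,"tz":-0.55,"ax":0,"ay":0,"az":0},{"tx":0.82,"ty":5.4,"tz":-0.55,"ax":0,"ay":0,"az":0}]'

```text
time_s: 7.35
position: [0.4884, -0.1219, 0.0523]
orientation: [0.3, -0.016, 0.954, 0.006]
wrist_force: [-2.1, 2.6, 2.4]
width: 0.0144
```

```bash
python3 - <<'E'
from wv import *
print(r.observe()['width'])
snap('w5',[.563,-.120],.035)
d=r.capture('top');cv2.imwrite('pics/t5.png',cv2.resize(d['frame'][160:275,140:290,::-1],None,fx=5,fy=5,interpolation=3));print(r.spot_point('open_pot','top'))
E
```

```text
0.014356746930837782
7.35 [ 0.48843886 -0.12192439  0.05232688] [ 0.29982855 -0.01615975  0.95383669  0.00610532] [-2.07325755  2.56961358  2.37668105]
open_pot [([280.2, 281.1], 0.76)]
station_middle []
knob_grip []
[{'point': [394.1, 268.5], 'conf': 0.69}, {'point': [214.9, 235.0], 'conf': 0.63}]
```

View pics/w5.png

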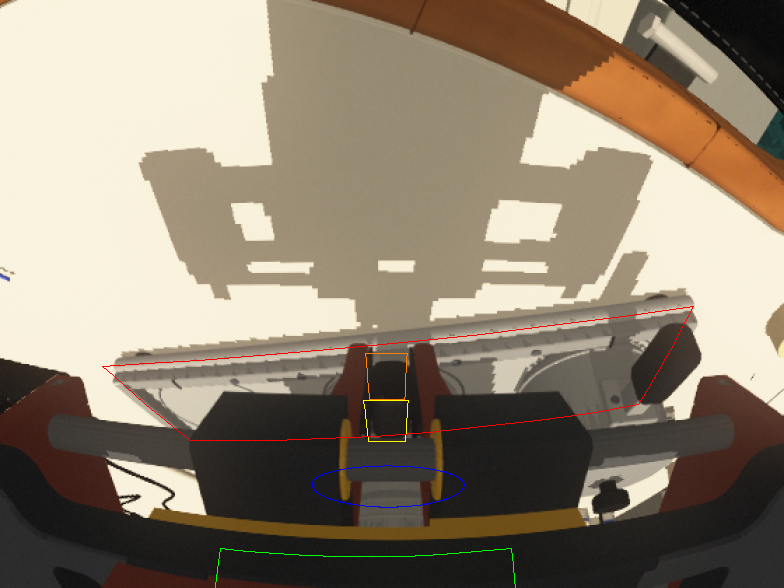

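The pot is under the hood and the jaws are on the grip at (388,380). By displacement the pot centre is near (0.563,-0.119), against a ring centre of (0.5625,-0.119). I release and back out.

Call:
jog_arm --plan '[{"tx":0,"ty":0,"tz":0,"ax":0,"ay":0,"az":0},{"tx":0,"ty":0,"tz":0,"ax":0,"ay":0,"az":0},{"tx":0,"ty":0,"tz":0,"ax":0,"ay":0,"az":0},{"tx":0,"ty":0,"tz":0,"ax":0,"ay":0,"az":0},{"tx":0,"ty":0,"tz":0,"ax":0,"ay":0,"az":0},{"tx":0,"ty":0,"tz":-2,"ax":0,"ay":0,"az":0},{"tx":0,"ty":0,"tz":-5,"ax":0,"ay":0,"az":0},{"tx":0,"ty":0,"tz":-9,"ax":0,"ay":0,"az":0},{"tx":0,"ty":0,"tz":-13,"ax":0,"ay":0,"az":0},{"tx":0,"ty":0,"tz":-13,"ax":0,"ay":0,"az":0}]' --claw 0.6

```text
time_s: 8.65
position: [0.431, -0.1369, 0.1654]
orientation: [0.297, -0.017, 0.955, 0.007]
wrist_force: [1.0, 0.4, 1.2]
width: 0.0349
```

```bash
python3 obs.py; python3 - <<'E'
from wv import *
print(r.observe()['joints'])
snap('w6',[.563,-.119],.035,np.array([.563,-.119,.2075]))
c=cur(r);Rd=slant(.2075,0)
c=move(*c,[.40,-.119,.34],Rd);move(*c,[.563,-.119,.32],Rd)
E
```

```text
8.7 [ 0.4308 -0.1363  0.1628] [ 0.2957 -0.0163  0.9551  0.0081] [ 0.3  0.5 -0.8] 0.035229106720925864
[-0.64707624 -0.8560821   2.20402603  0.38066612  1.32618221 -2.25640438]
8.7 [ 0.43076017 -0.13632565  0.16275744] [ 0.29571032 -0.01634436  0.95510322  0.00813121] [ 0.30693941  0.53824492 -0.78660661]
open_pot [([290.3, 218.4], 0.62)]
station_middle []
knob_grip []
t(cm) [ -7.76   1.85 -16.68] a(deg) [-2.34 34.08 -9.59]
t(cm) [-15.95  -3.36   2.  ] a(deg) [0. 0. 0.]
```

View pics/w6.png

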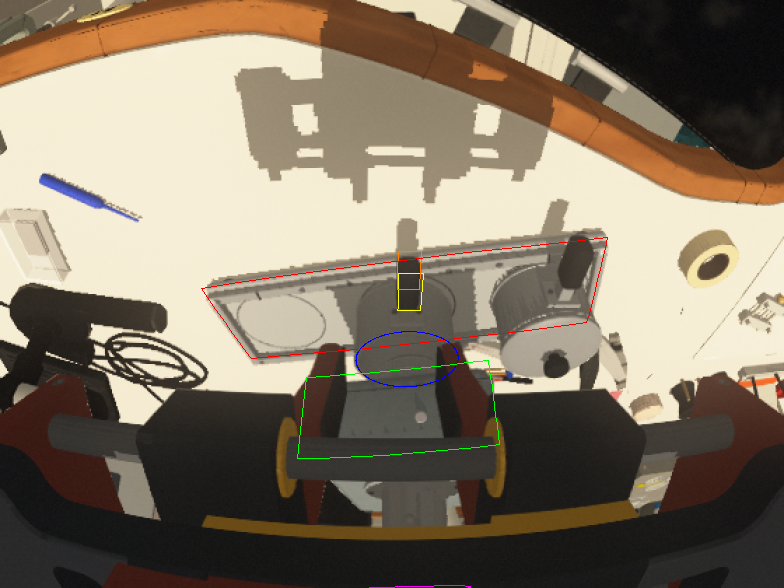

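The pot stays where released (grip overlay at 410,280 matches). The knob comes next: up, tool vertical, then above it.

```bash
python3 - <<'E'
from h import *
from bench import r
p,Rc=cur(r);d=r.capture('wrist');K=d['intrinsics']
for uv in [(200.7,227.1)]:
    e=np.array([(uv[0]-K[0,2])/K[0,0],(uv[1]-K[1,2])/K[1,1]]);th=np.hypot(*e)
    q=np.array([*(np.sin(th)*e/th),np.cos(th)]);M=d['mount'];o=p+Rc.apply(M[:3,3]);q=Rc.apply(M[:3,:3]@q)
    P=o+q*(.012-o[2])/q[2];print('right ring',P,'-> middle',P[:2]+.105*np.array([-np.sin(.2075),np.cos(.2075)]))
c=(p,Rc);Rd=slant(.2075,0)
c=move(*c,[.44,-.125,.34],Rd);move(*c,[.563,-.119,.32],Rd)
E
```

```text
right ring [ 0.57208821 -0.21370615  0.012     ] -> middle [ 0.55045672 -0.11095851]
t(cm) [-11.05   1.1  -14.45] a(deg) [-2.34 34.08 -9.59]
t(cm) [-12.16  -1.95   2.  ] a(deg) [0. 0. 0.]
```

```bash
python3 - <<'E'
from h import *
from bench import r
p,Rc=cur(r);d=r.capture('wrist');K=d['intrinsics'];print(p,Rc.as_quat())
P=W([.563,-.119,.2075],[[0,-.105,.012],[0,0,.012],[-.05,-.152,.012]])
t=Rc.inv().apply(P-p);M=np.linalg.inv(d['mount']);q=t@M[:3,:3].T+M[:3,3]
h=np.hypot(q[:,0],q[:,1]);th=np.arctan2(h,q[:,2]);print(1.4*np.c_[K[0,2]+K[0,0]*th*q[:,0]/h,K[1,2]+K[1,1]*th*q[:,1]/h])
cv2.imwrite('pics/w7raw.png',d['frame'][:,:,::-1]);print(cv2.absdiff(cv2.imread('pics/w7raw.png'),cv2.resize(cv2.imread('pics/w6.png'),(560,420))).mean())
g=cv2.medianBlur(cv2.cvtColor(d['frame'],7),3)[190:260,150:250]
cv2.imwrite('pics/ring.png',cv2.resize(g,None,fx=6,fy=6,interpolation=3))
E
```

```text
[ 0.4299516  -0.13450485  0.15825193] [-0.01684645  0.95585462  0.01035959  0.2931737 ]
[[273.54568425 327.26279954]
 [401.49358049 312.89397361]
 [196.2487523  294.51600658]]
12.31123724489796
```

The arm was still settling between the picture and the pose reading, which explains the disagreement. In w6's own pose the ring agrees within about 2 mm. I continue.

Call:
jog_arm --plan '[{"tx":-5,"ty":0.5,"tz":-7,"ax":-1.1,"ay":16,"az":-4.5},{"tx":-11,"ty":1.1,"tz":-14.8,"ax":-2.3,"ay":34.1,"az":-9.6},{"tx":-11,"ty":1.1,"tz":-14.8,"ax":-2.3,"ay":34.1,"az":-9.6},{"tx":-11,"ty":1.1,"tz":-14.8,"ax":-2.3,"ay":34.1,"az":-9.6},{"tx":-11,"ty":1.1,"tz":-14.8,"ax":-2.3,"ay":34.1,"az":-9.6},{"tx":-11,"ty":1.1,"tz":-14.8,"ax":-2.3,"ay":34.1,"az":-9.6},{"tx":-11,"ty":1.1,"tz":-14.8,"ax":-2.3,"ay":34.1,"az":-9.6},{"tx":-11,"ty":1.1,"tz":-14.8,"ax":-2.3,"ay":34.1,"az":-9.6},{"tx":-11,"ty":1.1,"tz":-14.8,"ax":-2.3,"ay":34.1,"az":-9.6}]' --claw 0.2

```text
time_s: 9.9
position: [0.4364, -0.1254, 0.3436]
orientation: [0.001, -0.103, 0.995, -0.001]
wrist_force: [0.0, 0.5, -0.0]
width: 0.0704
```

```bash
python3 obs.py; python3 - <<'E'
from h import *
from bench import r
print(r.observe()['joints'])
move(*cur(r),[.563,-.119,.32],slant(.2075,0))
E
```

```text
9.95 [ 0.4365 -0.1254  0.3439] [ 9.000e-04 -1.029e-01  9.947e-01 -1.100e-03] [ 0.2 -0.4 -0.9] 0.07032890753601703
[-3.53908373e-01 -2.56027826e-01  1.38616453e+00 -1.24111077e-03
  2.00887402e+00 -2.13137507e+00]
t(cm) [-12.51  -1.95   2.41] a(deg) [-0.13  0.09 -0.08]
```

Call:
jog_arm --plan '[{"tx":-12.5,"ty":-2,"tz":0,"ax":0,"ay":0,"az":0},{"tx":-12.5,"ty":-2,"tz":0,"ax":0,"ay":0,"az":0},{"tx":-12.5,"ty":-2,"tz":0,"ax":0,"ay":0,"az":0},{"tx":-12.5,"ty":-2,"tz":2.4,"ax":0,"ay":0,"az":0},{"tx":-12.5,"ty":-2,"tz":2.4,"ax":0,"ay":0,"az":0},{"tx":-12.5,"ty":-2,"tz":2.4,"ax":0,"ay":0,"az":0},{"tx":-12.5,"ty":-2,"tz":2.4,"ax":0,"ay":0,"az":0}]'

```text
time_s: 10.65
position: [0.5634, -0.1194, 0.3222]
orientation: [0.002, -0.103, 0.995, -0.001]
wrist_force: [-0.1, -0.1, 0.7]
width: 0.07
```

```bash
python3 obs.py; python3 - <<'E'
from wv import *
v=np.array([.563,-.119,.2075])
snap('w8',[.563,-.119],.035,v)
p,Rt=cur(r);d=r.capture('wrist')
def wp(P):
    t=Rt.inv().apply(np.atleast_2d(P)-p);M=np.linalg.inv(d['mount']);q=t@M[:3,:3].T+M[:3,3]
    K=d['intrinsics'];h=np.hypot(q[:,0],q[:,1]);th=np.arctan2(h,q[:,2]);return np.c_[K[0,2]+K[0,0]*th*q[:,0]/h,K[1,2]+K[1,1]*th*q[:,1]/h]
im=cv2.imread('pics/w8.png')
for z,col in((.2435,(0,255,255)),(.2165,(0,128,255))): cv2.polylines(im,[np.round(1.4*wp(W(v,[[-.03,.008,z],[-.03,-.008,z],[.03,-.008,z],[.03,.008,z]]))).astype(int)],True,col,1)
cv2.imwrite('pics/w8.png',im);print('knob_grip pred',wp(W(v,[[0,0,.23]])))
E
```

```text
10.7 [ 0.5636 -0.1195  0.3224] [ 0.002  -0.1031  0.9947 -0.0016] [ 0.  -0.8  0.4] 0.07035459884017539
10.7 [ 0.56356807 -0.11947182  0.32243105] [ 0.00204789 -0.10310589  0.99466704 -0.00157138] [ 0.00736133 -0.78064681  0.3813812 ]
open_pot [([40.5, 86.3], 0.93)]
station_middle []
knob_grip [([280.1, 225.9], 0.57)]
knob_grip pred [[278.76875225 226.79755229]]
```

View pics/w8.png

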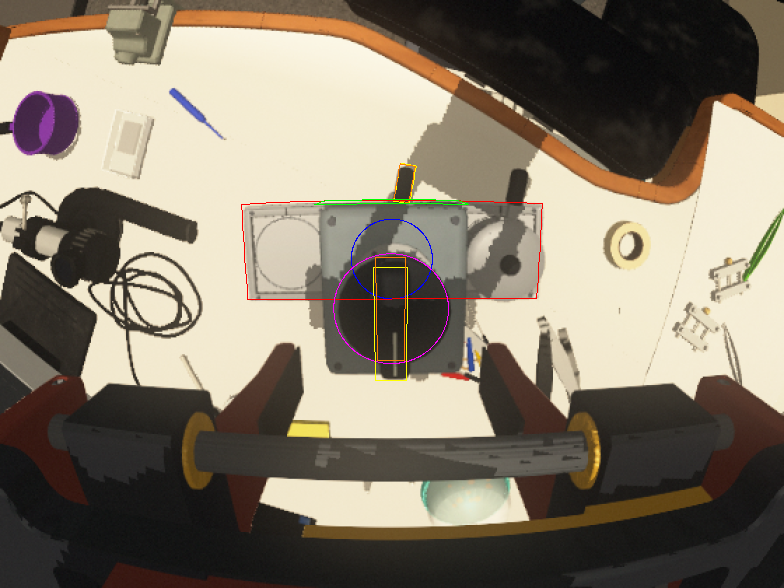

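The overlay of the knob bar (390,320) and skirt matches within a pixel or two. I descend and close on the bar.

Call:
jog_arm --plan '[{"tx":0,"ty":0,"tz":3,"ax":0,"ay":0,"az":0},{"tx":0,"ty":0,"tz":5.5,"ax":0,"ay":0,"az":0},{"tx":0,"ty":0,"tz":7.2,"ax":0,"ay":0,"az":0},{"tx":0,"ty":0,"tz":7.7,"ax":0,"ay":0,"az":0},{"tx":0,"ty":0,"tz":7.7,"ax":0,"ay":0,"az":0},{"tx":0,"ty":0,"tz":7.7,"ax":0,"ay":0,"az":0}]'

```text
time_s: 11.55
position: [0.5645, -0.1195, 0.2447]
orientation: [0.001, -0.103, 0.995, -0.001]
wrist_force: [-0.7, 0.7, 1.0]
width: 0.07
```

Call:
jog_arm --plan '[{"tx":0,"ty":0,"tz":0,"ax":0,"ay":0,"az":0},{"tx":0,"ty":0,"tz":0,"ax":0,"ay":0,"az":0},{"tx":0,"ty":0,"tz":0,"ax":0,"ay":0,"az":0},{"tx":0,"ty":0,"tz":0,"ax":0,"ay":0,"az":0},{"tx":0,"ty":0,"tz":0,"ax":0,"ay":0,"az":0},{"tx":0,"ty":0,"tz":0,"ax":0,"ay":0,"az":0},{"tx":0,"ty":0,"tz":0,"ax":0,"ay":0,"az":0},{"tx":0,"ty":0,"tz":0,"ax":0,"ay":0,"az":0},{"tx":0,"ty":0,"tz":0,"ax":0,"ay":0,"az":0}]' --claw 1 --newtons 25

```text
time_s: 12.45
position: [0.564, -0.1184, 0.2432]
orientation: [0.0, -0.104, 0.995, -0.0]
wrist_force: [-1.0, 5.2, 1.4]
width: 0.0158
```

```bash
python3 obs.py; python3 obs.py
```

```text
12.5 [ 0.564  -0.1184  0.2432] [ 3.000e-04 -1.040e-01  9.946e-01 -0.000e+00] [-0.8  5.2  0.3] 0.01600306067725363
12.55 [ 0.564  -0.1184  0.2432] [ 3.000e-04 -1.040e-01  9.946e-01 -1.000e-04] [-1.9  4.7  1. ] 0.015949208087996464
```

Call:
jog_arm --plan '[{"tx":0,"ty":0.1,"tz":0.4,"ax":0,"ay":0,"az":0},{"tx":0,"ty":0.1,"tz":0.8,"ax":0,"ay":0,"az":0},{"tx":0,"ty":0.1,"tz":1.2,"ax":0,"ay":0,"az":0},{"tx":0,"ty":0.1,"tz":1.6,"ax":0,"ay":0,"az":0},{"tx":0,"ty":0.1,"tz":2.0,"ax":0,"ay":0,"az":0},{"tx":0,"ty":0.1,"tz":2.35,"ax":0,"ay":0,"az":0},{"tx":0,"ty":0.1,"tz":2.35,"ax":0,"ay":0,"az":0},{"tx":0,"ty":0.1,"tz":2.35,"ax":0,"ay":0,"az":0}]'

```text
time_s: 13.35
position: [0.5641, -0.1181, 0.2227]
orientation: [0.002, -0.104, 0.995, -0.001]
wrist_force: [-2.4, 3.8, 11.0]
width: 0.0157
```

```bash
python3 obs.py; python3 obs.py
```

```text
13.4 [ 0.5642 -0.1181  0.2227] [ 0.0021 -0.1036  0.9946 -0.0013] [-4.1  4.1 10.9] 0.016064886427204793
13.45 [ 0.5641 -0.1181  0.2227] [ 0.0021 -0.1036  0.9946 -0.0013] [-2.4  3.6 10.2] 0.01593274720350195
```

Call:
jog_arm --plan '[{"tx":0,"ty":0,"tz":0.15,"ax":0,"ay":0,"az":0},{"tx":0,"ty":0,"tz":0.27,"ax":0,"ay":0,"az":0},{"tx":0,"ty":0,"tz":0.27,"ax":0,"ay":0,"az":0},{"tx":0,"ty":0,"tz":0.27,"ax":0,"ay":0,"az":0}]'

```text
time_s: 13.85
position: [0.5642, -0.1181, 0.2202]
orientation: [0.002, -0.104, 0.995, -0.001]
wrist_force: [-3.3, 3.9, 11.6]
width: 0.0157
```

```bash
python3 obs.py; python3 obs.py
```

```text
13.9 [ 0.5642 -0.1181  0.2202] [ 0.0022 -0.1037  0.9946 -0.0013] [-3.3  1.8 12. ] 0.015955922604077983
13.95 [ 0.5642 -0.1181  0.2202] [ 0.0022 -0.1036  0.9946 -0.0013] [-4.3  3.6 11.6] 0.015967426874415408
```

Call:
jog_arm --plan '[{"tx":0,"ty":0,"tz":0,"ax":0,"ay":0,"az":4},{"tx":0,"ty":0,"tz":0,"ax":0,"ay":0,"az":9},{"tx":0,"ty":0,"tz":0,"ax":0,"ay":0,"az":14},{"tx":0,"ty":0,"tz":0,"ax":0,"ay":0,"az":19},{"tx":0,"ty":0,"tz":0,"ax":0,"ay":0,"az":24},{"tx":0,"ty":0,"tz":0,"ax":0,"ay":0,"az":30},{"tx":0,"ty":0,"tz":0,"ax":0,"ay":0,"az":35},{"tx":0,"ty":0,"tz":0,"ax":0,"ay":0,"az":40},{"tx":0,"ty":0,"tz":0,"ax":0,"ay":0,"az":40}]'

```text
time_s: 14.85
position: [0.5643, -0.1179, 0.2203]
orientation: [0.003, 0.244, 0.97, -0.0]
wrist_force: [-2.4, 5.1, 11.2]
width: 0.0157
```

```bash
cat >> obs.py <<'E'
print('moment',np.round(s['moment'],2),'yaw',cur(r)[1].apply([0,1,0]),'j',np.round(s['joints'],2))
E
python3 obs.py
```

```text
14.9 [ 0.5643 -0.1179  0.2203] [ 2.60e-03  2.43e-01  9.70e-01 -3.00e-04] [-3.2  5.3 10.2] 0.015753317625865484
moment [ 0.93  0.8  -0.04] yaw [4.71372341e-01 8.81934000e-01 7.31669899e-04] j [-0.26  0.02  1.35 -0.    1.76 -1.34]
```

Turned 40° easily, and the width shows the bar is still held. I turn on to just past the stop.

Call:
jog_arm --plan '[{"tx":0,"ty":0,"tz":0,"ax":0,"ay":0,"az":5},{"tx":0,"ty":0,"tz":0,"ax":0,"ay":0,"az":10},{"tx":0,"ty":0,"tz":0,"ax":0,"ay":0,"az":15},{"tx":0,"ty":0,"tz":0,"ax":0,"ay":0,"az":20},{"tx":0,"ty":0,"tz":0,"ax":0,"ay":0,"az":25},{"tx":0,"ty":0,"tz":0,"ax":0,"ay":0,"az":30},{"tx":0,"ty":0,"tz":0,"ax":0,"ay":0,"az":35},{"tx":0,"ty":0,"tz":0,"ax":0,"ay":0,"az":39},{"tx":0,"ty":0,"tz":0,"ax":0,"ay":0,"az":41},{"tx":0,"ty":0,"tz":0,"ax":0,"ay":0,"az":41}]'

```text
time_s: 15.9
position: [0.5645, -0.1177, 0.2203]
orientation: [0.003, 0.567, 0.824, 0.001]
wrist_force: [-2.4, 4.4, 10.7]
width: 0.0157
```

```bash
python3 obs.py
```

```text
15.95 [ 0.5645 -0.1176  0.2204] [0.0028 0.5666 0.824  0.0009] [-2.7  5.4 11.7] 0.015968214303398353
moment [0.82 0.66 0.53] yaw [0.93372263 0.35796728 0.00463398] j [-0.26  0.02  1.35 -0.    1.76 -0.63]
```

The turn is about 1.41 rad, with stop torque 0.5 N m. I ease it up into the notch, then let go.

Call:
jog_arm --plan '[{"tx":0,"ty":0,"tz":-0.2,"ax":0,"ay":0,"az":0},{"tx":0,"ty":0,"tz":-0.4,"ax":0,"ay":0,"az":0},{"tx":0,"ty":0,"tz":-0.6,"ax":0,"ay":0,"az":0},{"tx":0,"ty":0,"tz":-0.75,"ax":0,"ay":0,"az":0},{"tx":0,"ty":0,"tz":-0.75,"ax":0,"ay":0,"az":0}]'

```text
time_s: 16.45
position: [0.5645, -0.1176, 0.227]
orientation: [0.002, 0.567, 0.824, 0.001]
wrist_force: [-1.8, 3.8, 8.3]
width: 0.0158
```

```bash
python3 obs.py
```

```text
16.5 [ 0.5645 -0.1176  0.227 ] [2.400e-03 5.665e-01 8.241e-01 8.000e-04] [-1.   5.4  8.2] 0.01579477848520111
moment [0.76 0.46 0.58] yaw [0.93366091 0.35813628 0.00396436] j [-0.26  0.02  1.34 -0.    1.78 -0.63]
```

Call:
jog_arm --plan '[{"tx":0,"ty":0,"tz":-0.1,"ax":0,"ay":0,"az":0},{"tx":0,"ty":0,"tz":-0.15,"ax":0,"ay":0,"az":0},{"tx":0,"ty":0,"tz":-0.15,"ax":0,"ay":0,"az":0}]'

```text
time_s: 16.8
position: [0.5645, -0.1177, 0.2271]
orientation: [0.002, 0.567, 0.824, 0.001]
wrist_force: [0.4, 5.9, 4.6]
width: 0.0158
```

Call:
jog_arm --plan '[{"tx":0,"ty":0,"tz":0,"ax":0,"ay":0,"az":0},{"tx":0,"ty":0,"tz":0,"ax":0,"ay":0,"az":0},{"tx":0,"ty":0,"tz":0,"ax":0,"ay":0,"az":0},{"tx":0,"ty":0,"tz":0,"ax":0,"ay":0,"az":0},{"tx":0,"ty":0,"tz":0,"ax":0,"ay":0,"az":0},{"tx":0,"ty":0,"tz":0,"ax":0,"ay":0,"az":0},{"tx":0,"ty":0,"tz":-2,"ax":0,"ay":0,"az":0},{"tx":0,"ty":0,"tz":-5,"ax":0,"ay":0,"az":0},{"tx":0,"ty":0,"tz":-9,"ax":0,"ay":0,"az":0},{"tx":0,"ty":0,"tz":-12,"ax":0,"ay":0,"az":0},{"tx":0,"ty":0,"tz":-12,"ax":0,"ay":0,"az":0},{"tx":0,"ty":0,"tz":-12,"ax":0,"ay":0,"az":0}]' --claw 0.4

```text
time_s: 18.0
position: [0.5639, -0.1184, 0.3453]
orientation: [0.001, 0.567, 0.823, -0.001]
wrist_force: [-0.3, -0.3, -1.3]
width: 0.0525
```

```bash
python3 obs.py; python3 - <<'E'
from h import *
from bench import r
p,Rt=cur(r);d=r.capture('wrist')
def wp(P):
    t=Rt.inv().apply(np.atleast_2d(P)-p);M=np.linalg.inv(d['mount']);q=t@M[:3,:3].T+M[:3,3]
    K=d['intrinsics'];h=np.hypot(q[:,0],q[:,1]);th=np.arctan2(h,q[:,2]);return np.c_[K[0,2]+K[0,0]*th*q[:,0]/h,K[1,2]+K[1,1]*th*q[:,1]/h]
print('knob',r.spot_point('knob_grip','wrist'),'locked',wp([[.5645,-.1185,.214]]),'up',wp([[.5645,-.1185,.23]]),'pot',r.spot_point('open_pot','wrist'))
im=cv2.resize(d['frame'][:,:,::-1],None,fx=1.4,fy=1.4,interpolation=3)
v=np.array([.5645,-.1185,.2075-1.4])
t=np.linspace(0,6.28,60)
for dz,col in ((.016,(0,255,0)),(0,(0,0,255))):
    for P in (W(v,[[-.03,.008,.2435-dz],[-.03,-.008,.2435-dz],[.03,-.008,.2435-dz],[.03,.008,.2435-dz]]),W(v,np.c_[.032*np.cos(t),.032*np.sin(t),0*t+.217-dz])):
        cv2.polylines(im,[np.round(1.4*wp(P)).astype(int)],True,col,1)
a=np.array(im[:588,:784]);T=r.capture('top')
tt=cv2.resize(T['frame'][150:270,140:290,::-1],None,fx=2.6,fy=2.6,interpolation=3)
u=(1.4*wp([[.5645,-.1185,.214]])[0]).astype(int);x,y=max(u[0]-200,0),max(u[1]-200,0)
a=a[y:y+312,x:x+400];o=np.zeros((312,800,3),np.uint8);o[:a.shape[0],:a.shape[1]]=a;o[:,405:795]=tt
cv2.imwrite('pics/end.png',o)
E
```

```text
18.05 [ 0.5637 -0.1183  0.344 ] [-4.000e-04  5.674e-01  8.234e-01 -1.000e-03] [-0.2  0.5 -0.3] 0.05248164442878075
moment [-0.04 -0.02  0.02] yaw [ 0.93443904  0.35611727 -0.00204308] j [-0.27  0.07  1.08 -0.    1.99 -0.63]
knob [{'point': [280.0, 212.8], 'conf': 0.57}] locked [[280.47596443 215.21854699]] up [[280.53745232 220.59552692]] pot []
```

View pics/end.png

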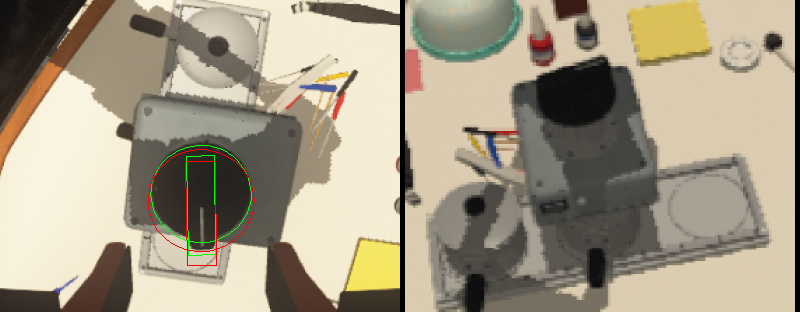

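The knob matches the locked overlay (press 16 mm, turned 80°), not the raised one. The pot is under the hood and the lidded pot looks undisturbed. I hand in.

```bash
python3 -c "
from bench import r
print(r.job_done())"
```

```text
the job is handed in; nothing more can be done
None
```

I slid the open pot by its handle from the right station to the middle one. I then pressed the knob about 22–23 mm, turned it about 1.41 rad clockwise to its stop, eased it into the notch and let go. The job was handed in after about 18 s of robot time.

**Last checks:**
- **Knob:** it stayed at the same height while the pull on it fell from 8 to 5 N, so the notch is holding it. In the last wrist picture it lies on the overlay for locked (16 mm down, turned 80°), not the one for raised.
- **Pot:** by how far the hand moved it, it stands about 2 mm from the station centre. The last top view shows it under the hood, with the lidded pot in its place and the gripper clear.

**What disagreed or went wrong:**
- **Ring position:** one check of the right-hand ring was off by more than 10 mm, because the arm was still settling when I took the pose. With the pose that went with the picture it agreed to about 2 mm.
- **Backing away from the pot:** joint 2 reached the edge of its range and the hand drifted about 15 mm sideways. The pot had not moved in the wrist picture taken straight after.
- **Refused moves:** three move calls were refused because the turn values were missing, and nothing moved.
- **Pot not seen at the end:** the network did not find the open pot in the last wrist picture, so the final pot check rests on the top view and the pictures before it.

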